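# Cull the chipped gear and press a sound one home on the splined shaft

### The job

One of the three steel gears lying on the table has lost some of its teeth: put that one in the large enamelled bowl first and let go of it. Then fit one of the two sound gears, teeth end down, on the upright splined shaft of the drive unit: turn it until its keyways line up with the shaft's keys, slide it down, and press it fully home against the spring plate as far as the plate will go. Finish still holding the gear and pressing it down there, so that the retaining clip can be put on; leave the other sound gear, the bearing, the nut and the spanner where they lie.

Things in the scene. Friction and masses are not known exactly. Their poses are not given: they have to be found in the camera images.
- gear_a: Steel gear, 68 mm over the teeth, 0.2 kg: toothed disc 12 mm thick, on it a square boss 36 x 36 mm up to 44 mm. Hole right through: 18 mm bore with 4 keyways 9 mm wide, out to 13 mm from the axis, one toward the middle of each boss side. Origin: centre of the underside; z up along the axis; x, y along the keyways, square to the boss sides. Sound: all 14 teeth.
- gear_b: Steel gear, 68 mm over the teeth, 0.2 kg: toothed disc 12 mm thick, on it a square boss 36 x 36 mm up to 44 mm. Hole right through: 18 mm bore with 4 keyways 9 mm wide, out to 13 mm from the axis, one toward the middle of each boss side. Origin: centre of the underside; z up along the axis; x, y along the keyways, square to the boss sides. Sound: all 14 teeth.
- gear_chipped: Steel gear, 68 mm over the teeth, 0.2 kg: toothed disc 12 mm thick, on it a square boss 36 x 36 mm up to 44 mm. Hole right through: 18 mm bore with 4 keyways 9 mm wide, out to 13 mm from the axis, one toward the middle of each boss side. Origin: centre of the underside; z up along the axis; x, y along the keyways, square to the boss sides. Chipped: 4 neighbouring teeth of 14 are missing.
- bowl: Large enamelled bowl for rejects, white inside, pale blue outside, fixed, 235 mm across the rim and 115 mm high, inner floor about 118 mm across and 9 mm above the table. Origin: centre of its underside on the table, z up.
- drive_unit: Small grey drive unit, fixed to the table: foot plate 130 x 130 mm, housing and bearing cap up to 50 mm above the table, a motor 48 mm thick reaching 132 mm from the shaft axis along its +x. Origin: on the table under the shaft axis, z up.
- spline_shaft: Upright steel shaft, locked, at an angle of its own. Core 15.4 mm, tapered nose up to 116 mm above the table; 4 keys 6 mm wide, out to 11.5 mm from the axis, their tops 104 mm above the table: a gear not lined up rests there, and a quarter turn gives the same fit. Origin: on the table on the shaft axis; z up; x, y along the keys (one on each of +x, -x, +y, -y).
- shaft_tip (a point): Top of the shaft's nose, on its axis, 116 mm above the table; axes as the shaft's.
- thrust_plate (a joint): Travel (m) of the sprung steel ring plate, 56 mm across, round the shaft: 0 at rest (its top 68 mm above the table), 0.010 pressed down to its stop (its top, and the underside of a gear fully home, at 58 mm). It pushes up with about 5 N at rest, 11 N at the stop, so a gear let go springs back up.
- bearing: Bystander: ball bearing lying flat, 42 mm across, 12 mm high. Origin: centre of its underside.
- nut: Bystander: hexagon nut lying flat, 27 mm across, 13 mm high. Origin: centre of its underside.
- spanner: Bystander: combination spanner lying flat, 186 x 26 x 9 mm, long along its y. Origin: centre of its underside.
Things that resemble listed ones, but are neither listed nor needed, are in the scene too. What is shaped like the gear_a but green is not meant.

How it is judged:
On the way, in this order (a step that is already met when the one before it is completed fails the run):
1. the chipped gear lies in the bowl, let go (horizontal distance between gear_chipped and bowl below 0.085 m and height (world z) of gear_chipped below 0.07 m and linear speed of gear_chipped below 0.03 m/s and contact force between the fingers and gear_chipped below 0.1 N), for 0.2 s.
2. a sound gear is on the shaft with its keyways over the keys (((horizontal distance between gear_a and spline_shaft below 0.004 m and angle between gear_a's own z axis and vertical below 0.1 rad and (angle between the x axis of gear_a and the x axis of spline_shaft, either way round below 0.25 rad or angle between the x axis of gear_a and the y axis of spline_shaft, either way round below 0.25 rad) and z of gear_a in the frame of spline_shaft between 0.05 and 0.095 m and distance of gear_b from where it was at the start of the episode below 0.03 m) or (horizontal distance between gear_b and spline_shaft below 0.004 m and angle between gear_b's own z axis and vertical below 0.1 rad and (angle between the x axis of gear_b and the x axis of spline_shaft, either way round below 0.25 rad or angle between the x axis of gear_b and the y axis of spline_shaft, either way round below 0.25 rad) and z of gear_b in the frame of spline_shaft between 0.05 and 0.095 m and distance of gear_a from where it was at the start of the episode below 0.03 m))), for 0.1 s.
At the end, for the whole second after the job is handed in: Chipped gear at rest in the bowl (within 85 mm of its centre, below 70 mm), untouched. A sound gear on the shaft: within 4 mm, 0.1 rad tilt, keyways within 0.25 rad; underside below 60.5 mm, plate down over 8 of 10 mm, fingers on it with over 2 N, still. Other sound gear moved under 30 mm (all of step 1 and ((horizontal distance between gear_a and spline_shaft below 0.004 m and angle between gear_a's own z axis and vertical below 0.1 rad and (angle between the x axis of gear_a and the x axis of spline_shaft, either way round below 0.25 rad or angle between the x axis of gear_a and the y axis of spline_shaft, either way round below 0.25 rad) and z of gear_a in the frame of spline_shaft between 0.05 and 0.0605 m and distance of gear_b from where it was at the start of the episode below 0.03 m and value of joint thrust_plate above 0.008 m and contact force between the fingers and gear_a above 2 N and linear speed of gear_a below 0.02 m/s) or (horizontal distance between gear_b and spline_shaft below 0.004 m and angle between gear_b's own z axis and vertical below 0.1 rad and (angle between the x axis of gear_b and the x axis of spline_shaft, either way round below 0.25 rad or angle between the x axis of gear_b and the y axis of spline_shaft, either way round below 0.25 rad) and z of gear_b in the frame of spline_shaft between 0.05 and 0.0605 m and distance of gear_a from where it was at the start of the episode below 0.03 m and value of joint thrust_plate above 0.008 m and contact force between the fingers and gear_b above 2 N and linear speed of gear_b below 0.02 m/s))); the arm keeps its last pose, push and grip.
It fails at once if the bearing, the nut or the spanner is pushed away (more than 40 mm) (distance of any of bearing, nut, spanner from where it was at the start of the episode above 0.04 m).
It also fails if it takes over 61 s, if anything falls off the work surface, if the arm or the gripper's body presses on something with over 40 N, if the wrist force passes 120 N, or if a joint passes its speed limit or range.

### The arm

A 6-joint arm with a two-finger parallel gripper is mounted at the origin on the work surface; the furniture and walls round the work are solid. World frame = base frame: x ahead of the robot, y to its left, z up, the work surface at z = 0. Lengths are in m, angles in rad, forces in N, time in s.
With the tool pointing down it reaches from about 0.4 to 0.825 m from the base axis. Payload 7 kg.
Tool frame: the origin (TCP) lies between the finger pads; the fingertips stand arm.nose_length ahead of it and the grasp point (between the pads) is the TCP (arm.nose_length is the distance from the TCP to the fingertips, in m); x points along the fingers, z is the direction in which the jaws open and shut, and the axes are right-handed (so a half turn about x gives the same grasp; the last joint's range is limited). The gripper opens to 88 mm and grips with 3 to 60 N. Pads are 19 mm wide; open, the fingers measure 130 mm over their backs; the gripper's body (78 mm by 193 mm) begins 47 mm behind the grasp point.
Start: joints at [1.535, 0.359, 0.012, 0, -1.224, -0.288], TCP at [0.215, 0.64, 0.246] pointing down, gripper open.
Joint ranges: [-3.07, 3.07], [-1.43, 2.12], [-1.02, 1.25], [-3.03, 1.67], [-3.05, -0], [-3.03, 3.03]. Speed limits (rad/s): [2.39, 2.39, 3.01, 3.14, 3.14, 3.14].

### API

Orientations are given as [roll, pitch, yaw] about the fixed x, y, z axes, in that order (R = Rz(yaw) Ry(pitch) Rx(roll)).
In Python, from station import arm, viewer, spotter gives the robot as it stands.
- The arm moves only by the shell command python3 -m handwheel 'ROWS' [FORCE]. ROWS is a JSON object of lists of equal length, an entry for each row: "gripper": the gripper command: -1 is shut, 1 is fully open, values between are in proportion; "travel": the shift along the world's x, y, z each as a share of 500 mm, from -1 to 1, a list of three; "spin": the turn about the world's z as a share of 45 degrees, from -1 to 1. A call has 1 to 20 rows; each row is the pose to reach, as a shift and turn from the pose commanded when the call began; what a row does not reach only later rows make up. A row lasts 1/10 s, in which the tool goes at most 50 mm and 8.59 degrees, less where a joint would pass 70% of its speed; a pose out of reach is approached as far as the arm can. A call with a number of a shift or a turn outside -1 to 1 is refused whole. A call with a gripper value outside its range is refused whole. The fingers move at their own pace and stop on an object; FORCE is the grip in N (left out, the last holds). Time passes only in rows, so rows that repeat a pose let the fingers close. It gives the time, the measured TCP pose, the force and the opening at its end, in the units of the state.
- arm.get_state(): the state, without advancing time (a new reading comes with each control period).
- viewer.grab_frame(name): name is "scene" or "top" or "wrist"; returns a dict with "pixels" (480x640x3 uint8, blue, green, red), "fx", "fy", "cx", "cy" (pixels), "eye" and "attitude" of the camera in the world. Camera axes: x right, y down, z forward; pixel columns grow to the right and rows downward; lengths in m; the calibration is good to about 2 mm. A picture is of the moment at which its call begins. There is no depth.
- arm.job_done(): hands the job in, once; it reports no verdict.
Trained networks look in the newest picture that a camera, given by its name, has taken for a name from the list of things; names that differ only in an ending like _2 or _b are one class to them, and where a whole thing is asked for, a point or a joint stands for the part that bears it (a point fixed in the world has none). Each returns a list of dicts, best first, with "conf" (0 to 1); they miss things now and then, are a little off and sometimes report something else, mostly with a low value. They report only what shows in the picture. A call takes as long as a camera call. They do not tell look-alikes from the thing itself.
- spotter.spot_in(camera, label): "rect" ([left, top, right, bottom] in pixels, round what is visible of it).
- spotter.tip_of(camera, label): "at" ([column, row] in pixels: a listed point, or the origin of a listed thing).
The state is a dict: "t": time; "q": joint angles; "qd": joint speeds; "joint_efforts": joint torques, N m; "eef_pos": TCP position; "ee_rot": TCP orientation; "force": force on the tool from outside, world axes, zero at the start; "moment": the same for the moment, N m; "width": finger opening in m.
Only numpy, scipy, OpenCV 4.12 (cv2) and the standard library are available. Lean on these libraries where they do the work, as an engineer would, in place of code of your own. Each camera call takes 0.05 s, during which the arm holds its last target.

## Working session

There is one attempt and no reset: what is moved stays moved. The work goes in short steps, Python scripts to look and compute and a shell command to move; the robot and the scene stay as the last step left them, time stands still between calls to the robot, and variables do not carry over. Pictures are saved under pics/ and viewed, and the job is handed in when it is done.

```bash
ls; mkdir -p pics; cat > h.py <<'E'
import numpy as np, cv2
from station import arm, viewer, spotter
from scipy.spatial.transform import Rotation as R
def grab(n,save=None):
    f=viewer.grab_frame(n)
    if save: cv2.imwrite('pics/%s.png'%save,f['pixels'])
    return f
def att(f):
    a=np.array(f['attitude'],float)
    return a if a.shape==(3,3) else (R.from_euler('xyz',a).as_matrix() if a.size==3 else None)
def ray(f,px,z):
    d=att(f)@np.array([(px[0]-f['cx'])/f['fx'],(px[1]-f['cy'])/f['fy'],1.])
    e=np.array(f['eye'],float); return e+d*(z-e[2])/d[2]
def proj(f,p):
    c=att(f).T@(np.array(p,float)-np.array(f['eye'])); return np.array([f['cx']+f['fx']*c[0]/c[2],f['cy']+f['fy']*c[1]/c[2]])
E
python3 - <<'E'
from h import *
print(arm.get_state(), arm.nose_length)
for n in ['scene','top']:
    f=grab(n,n+'0'); print(n,{k:f[k] for k in f if k!='pixels'})
    for l in ['gear_a','gear_chipped','bowl','drive_unit','shaft_tip','bearing','nut','spanner']:
        print(l,[(r['conf'],np.round(r['at']).tolist()) for r in spotter.tip_of(n,l)])
E
```

```text
pics
{'t': 0.0, 'q': array([ 1.53510953e+00,  3.59335680e-01,  1.10499248e-02, -3.82538385e-04,
       -1.22409889e+00, -2.88073702e-01]), 'qd': array([-0.00046468,  0.00010643,  0.00111537, -0.00034041, -0.0001925 ,
       -0.00072387]), 'joint_efforts': array([-3.04603818e-04, -5.82714272e+01,  2.93052453e+01,  6.99722573e+00,
        6.85457155e-03, -1.72159080e-04]), 'eef_pos': array([0.21462338, 0.63947341, 0.24464606]), 'ee_rot': array([ 0.06544488,  1.56916779, -1.82924221]), 'force': array([ 0.14989145,  0.96695229, -0.27958607]), 'moment': array([ 0.02388931,  0.01590316, -0.05423044]), 'width': 0.08793391726560969} 0.019
scene {'fx': 468.0559478163847, 'fy': 468.0559478163847, 'cx': 316.01389337859996, 'cy': 237.92363920179247, 'eye': array([-0.06943071, -0.32552414,  0.78283178]), 'attitude': array([-2.38296863, -0.01937055, -0.9332754 ])}
gear_a [(0.97, [197.0, 230.0]), (0.81, [216.0, 284.0]), (0.77, [316.0, 193.0]), (0.68, [238.0, 243.0]), (0.59, [318.0, 318.0])]
gear_chipped [(0.86, [272.0, 214.0])]
bowl [(0.91, [452.0, 356.0])]
drive_unit [(0.81, [363.0, 256.0])]
shaft_tip [(0.67, [371.0, 217.0])]
bearing [(0.59, [290.0, 274.0])]
nut [(0.66, [357.0, 304.0])]
spanner [(0.87, [218.0, 194.0]), (0.47, [365.0, 255.0])]
top {'fx': 438.03025462453456, 'fy': 438.03025462453456, 'cx': 316.47085923221, 'cy': 243.09440664683223, 'eye': array([0.32202935, 0.03468718, 1.16240961]), 'attitude': array([-3.00540097,  0.01842   , -1.55190433])}
gear_a [(0.89, [262.0, 311.0]), (0.8, [352.0, 290.0]), (0.77, [253.0, 273.0]), (0.68, [211.0, 276.0]), (0.67, [266.0, 182.0])]
gear_chipped [(0.69, [248.0, 224.0]), (0.48, [344.0, 213.0])]
bowl [(0.56, [442.0, 260.0])]
drive_unit []
shaft_tip [(0.47, [348.0, 201.0])]
bearing [(0.73, [308.0, 263.0]), (0.38, [196.0, 230.0])]
nut [(0.6, [367.0, 261.0])]
spanner [(0.77, [193.0, 229.0])]
```

View pics/scene0.png

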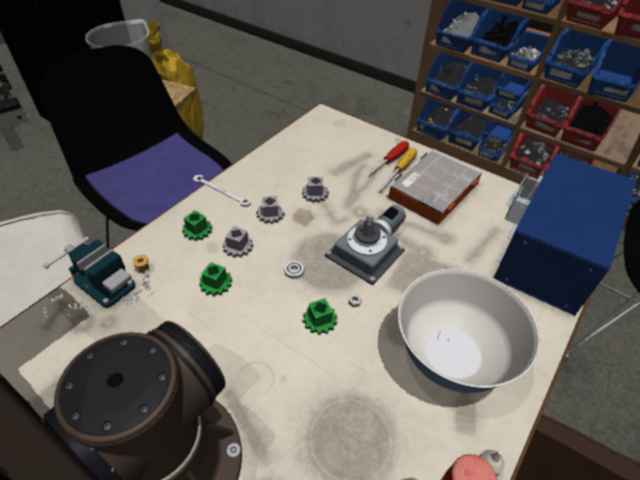

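View pics/top0.png

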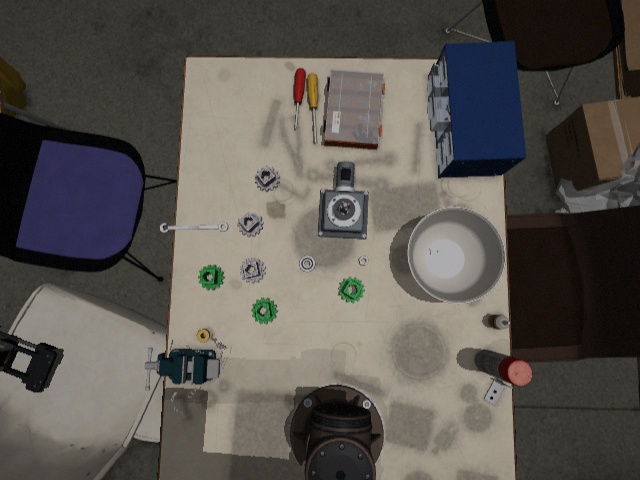

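```bash
python3 - <<'E'
import cv2
a=cv2.imread('pics/top0.png')[150:340,170:400]
cv2.imwrite('pics/top0c.png',cv2.resize(a,None,fx=3.4,fy=3.1,interpolation=cv2.INTER_CUBIC)[:600,:800])
a=cv2.imread('pics/scene0.png')[170:340,170:400]
cv2.imwrite('pics/scene0c.png',cv2.resize(a,None,fx=3.45,fy=3.45,interpolation=cv2.INTER_CUBIC))
E
```

```text
(no output)
```

View pics/top0c.png

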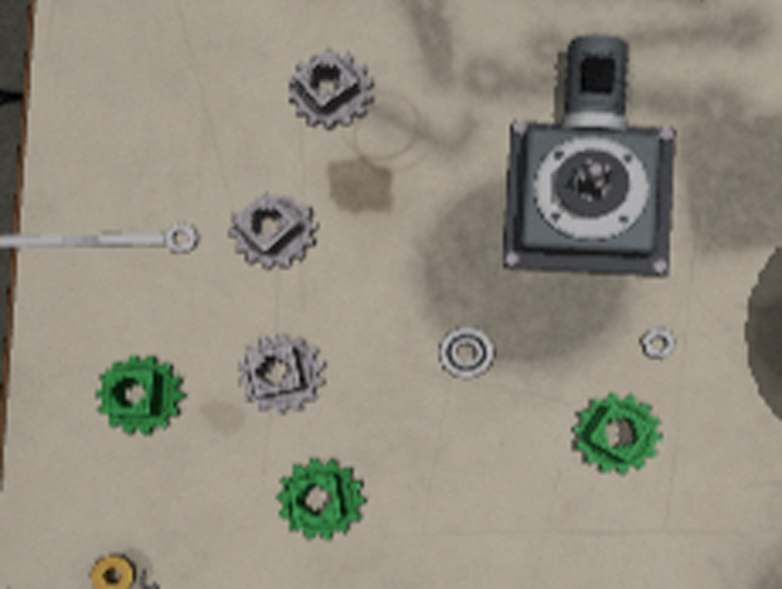

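View pics/scene0c.png

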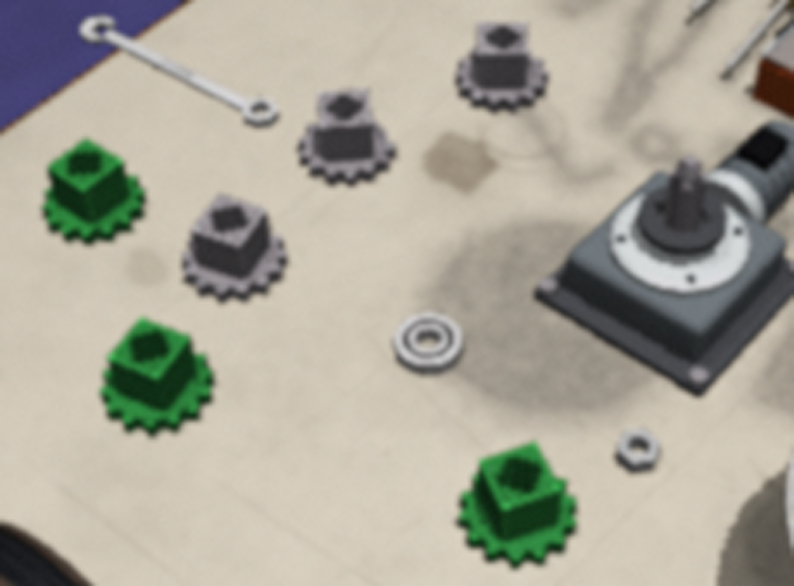

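Steel candidates in the top image are (266,179), (249,224) and (253,270). The other three gear shapes are green, so they are out. I'll enlarge each one and measure.

```bash
python3 - <<'E'
from h import *
t=cv2.imread('pics/top0.png'); s=cv2.imread('pics/scene0.png')
def c(im,x,y): return cv2.resize(im[y-20:y+20,x-20:x+20],(260,260),interpolation=cv2.INTER_LANCZOS4)
o=np.vstack([np.hstack([c(t,266,180),c(t,250,225),c(t,253,270)]),np.hstack([c(s,316,189),c(s,270,208),c(s,237,240)])])
cv2.imwrite('pics/z.png',o)
f=grab('top'); g=grab('scene')
for l,p,q in [('A',(266,182),(316,193)),('B',(248,224),(272,214)),('C',(253,273),(238,243)),('bowl',(442,260),(452,356))]:
    print(l,ray(f,p,0),ray(g,q,0))
print('shaft',ray(f,(348,201),.116),ray(g,(371,217),.116))
print('bearing',ray(f,(308,263),0),'nut',ray(f,(367,261),0), 'spanner end', ray(f,(228,227),0))
E
```

```text
A [0.64741648 0.20044779 0.        ] [6.62048500e-01 1.97451671e-01 1.11022302e-16]
B [0.52997526 0.24517381 0.        ] [0.53507749 0.2357075  0.        ]
C [0.39783926 0.2265079  0.        ] [0.41508448 0.23504019 0.        ]
bowl [ 0.44114262 -0.27451686  0.        ] [ 0.44653901 -0.27903918  0.        ]
shaft [ 0.56999695 -0.01832109  0.116     ] [ 0.5629026  -0.01400886  0.116     ]
bearing [0.42704925 0.08065799 0.        ] nut [ 0.43508273 -0.0761315   0.        ] spanner end [0.52090342 0.29905922 0.        ]
```

View pics/z.png

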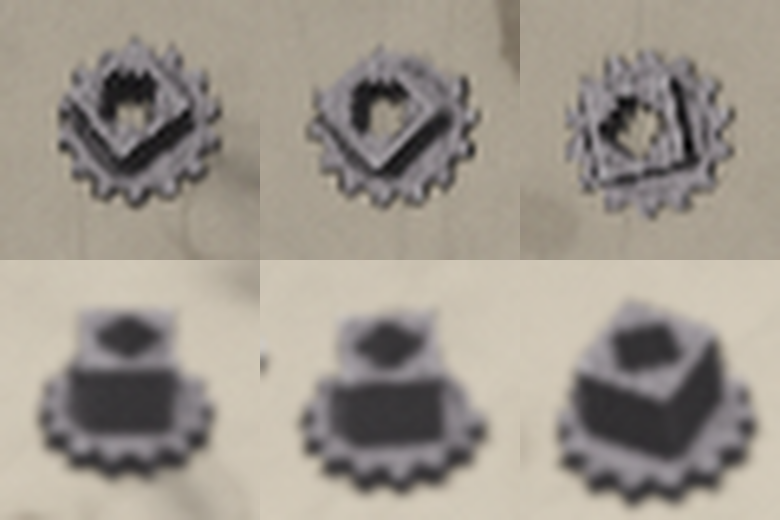

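The enlarged crop shows the middle gear, top (249,224) and scene (270,208), with a smooth rim at its upper right. That makes it the chipped one. The gears at (266,179) and (253,270) have teeth all round. Next I'll look from the wrist above it.

```bash
cat >> h.py <<'E'
def tool():
    s=arm.get_state(); M=R.from_euler('xyz',s['ee_rot']).as_matrix()
    return s,M
def jaw():
    s,M=tool(); return np.degrees(np.arctan2(M[1,2],M[0,2]))
E
python3 -c "
from h import *
print(jaw(), tool()[1].round(3))"
python3 -m handwheel '{"gripper":[1,1,1,1,1,1,1,1,1,1,1,1],"travel":[[0.05,-0.07,0],[0.1,-0.14,0],[0.15,-0.2,0],[0.2,-0.27,0],[0.25,-0.33,0],[0.3,-0.4,0],[0.35,-0.47,0],[0.4,-0.54,0],[0.45,-0.6,0],[0.5,-0.7,0],[0.53,-0.8,0],[0.53,-0.8,0]],"spin":[0,0,0,0,0,0,0,0,0,0,0,0]}' 30
python3 -c "
from h import *
f=grab('wrist','w1'); print({k:f[k] for k in f if k!='pixels'}, jaw())
for l in ['gear_a','gear_chipped']: print(spotter.tip_of('wrist',l),spotter.spot_in('wrist',l))"
```

```text
-108.54897903791768 [[ 0.     0.948 -0.318]
 [ 0.    -0.318 -0.948]
 [-1.     0.    -0.   ]]
t: 2.2
eef_pos: [0.4805, 0.2359, 0.2457]
ee_rot: [-0.155, 1.57, -2.053]
force: [0.1, 0.9, -0.7]
width: 0.0873
{'fx': 383.2770148698514, 'fy': 383.2770148698514, 'cx': 319.9396136241078, 'cy': 236.51859376030305, 'eye': array([0.54390418, 0.21621087, 0.38430084]), 'attitude': array([ 2.88909309e+00, -7.75885209e-04, -1.89695323e+00])} -108.75378634174884
[{'at': [298.6, 11.6], 'conf': 0.85}, {'at': [606.7, 230.7], 'conf': 0.83}, {'at': [406.9, 341.9], 'conf': 0.64}, {'at': [347.6, 267.7], 'conf': 0.58}] [{'rect': [379.5, 335.1, 438.9, 370.1], 'conf': 0.92}, {'rect': [257.9, 0.0, 336.3, 51.3], 'conf': 0.59}, {'rect': [234.8, 289.0, 287.5, 357.6], 'conf': 0.59}, {'rect': [318.2, 240.0, 384.4, 301.6], 'conf': 0.57}, {'rect': [575.5, 200.5, 638.9, 263.3], 'conf': 0.57}]
[{'at': [298.3, 158.1], 'conf': 0.79}] [{'rect': [263.4, 127.7, 335.7, 199.0], 'conf': 0.91}, {'rect': [79.4, 179.6, 245.9, 258.0], 'conf': 0.7}, {'rect': [460.2, 190.1, 505.1, 230.7], 'conf': 0.29}]
```

View pics/w1.png

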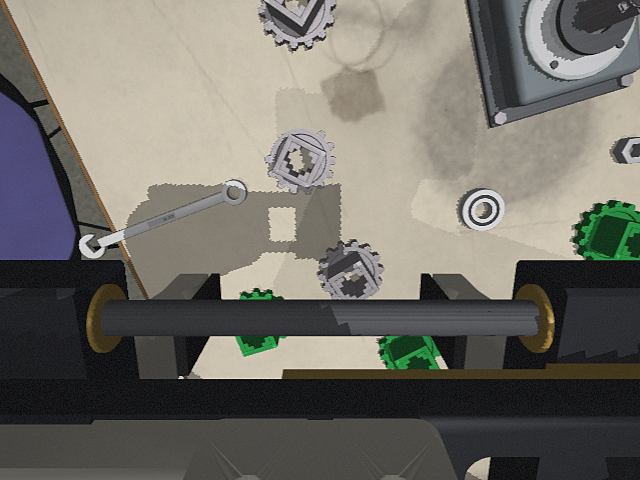

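The wrist view shows the chipped gear at (300,160), with A at (298,12) above it and C at (348,270) below. I'll enlarge it to get the boss angle and the teeth.

```bash
cat > crop.py <<'E'
import cv2,sys
n,x,y,r,o=sys.argv[1],*map(int,sys.argv[2:5]),sys.argv[5]
im=cv2.imread('pics/'+n+'.png'); x0=max(0,x-r);y0=max(0,y-r)
c=im[y0:y+r,x0:x+r]; k=600//max(c.shape[:2]); print('origin',x0,y0,'scale',k)
cv2.imwrite('pics/'+o+'.png',cv2.resize(c,None,fx=k,fy=k,interpolation=cv2.INTER_CUBIC))
E
python3 crop.py w1 300 162 40 w1c; python3 -c "
from h import *
f=grab('wrist')
print(ray(f,(298.3,158.1),0),ray(f,(299.5,161),.044))"
```

```text
origin 260 122 scale 7
[0.53145914 0.24757459 0.        ] [0.53012107 0.24437953 0.044     ]
```

View pics/w1c.png

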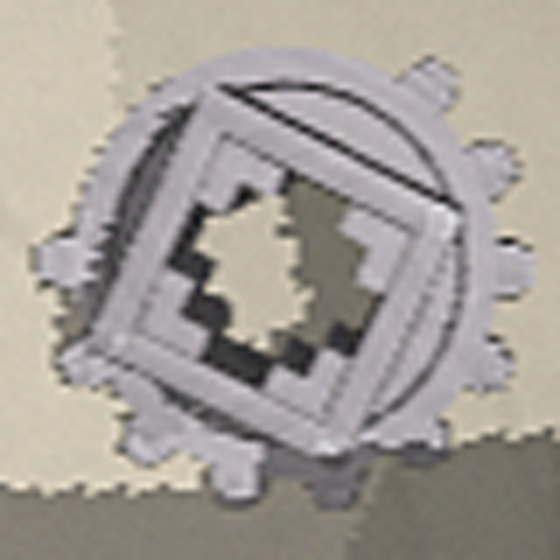

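The chipped gear is confirmed: a gap of 4 teeth at the upper left. Boss corners in the crop are (212,90), (455,215), (340,445) and (95,340).

```bash
cat >> h.py <<'E'
def sq(f,pts,z=.044):
    P=np.array([ray(f,p,z)[:2] for p in pts]); c=P.mean(0)
    e=np.roll(P,-1,0)-P; a=np.arctan2(e[:,1],e[:,0])
    ang=np.degrees(np.angle(np.exp(4j*a).mean()))/4
    print('centre',c.round(4),'sides',(np.hypot(*e.T)*1000).round(1),'ang mod90',ang.round(1), 'each',(np.degrees(a)%90).round(1)); return c,ang
E
python3 -c "
from h import *
f=grab('wrist'); o=np.array([260,122])
c,a=sq(f,[np.array(p)/7+o for p in [(212,90),(455,215),(340,445),(95,340)]])
s,M=tool();print('need shift',c-s['eef_pos'][:2],(c-s['eef_pos'][:2])/.5, 'jaw',jaw(),'turn',[(a+90*k-jaw()) for k in range(-3,2)], 'q6',s['q'])"
```

```text
centre [0.5299 0.2448] sides [33.4 31.9 33.3 33.9] ang mod90 -44.3 each [44.9 44.6 48.3 44.9]
need shift [0.05039596 0.00373868] [0.10079192 0.00747736] jaw -108.46676210011745 turn [np.float64(-205.84884602702542), np.float64(-115.84884602702542), np.float64(-25.848846027025417), np.float64(64.15115397297457), np.float64(154.15115397297456)] q6 [ 8.31222632e-01  1.31072703e-01 -2.92804338e-01 -7.70631453e-05
 -1.14683328e+00  4.17299594e-01]
```

```bash
python3 -m handwheel '{"gripper":[1,1,1,1,1,1,1,1,1],"travel":[[0.05,0,0],[0.1,0.008,0],[0.1,0.008,-0.06],[0.1,0.008,-0.12],[0.1,0.008,-0.18],[0.1,0.008,-0.24],[0.1,0.008,-0.28],[0.1,0.008,-0.28],[0.1,0.008,-0.28]],"spin":[-0.19,-0.38,-0.57,-0.575,-0.575,-0.575,-0.575,-0.575,-0.575]}'
python3 -c "
from h import *
f=grab('wrist','w2');print(jaw(),tool()[0]['eef_pos'])"
```

```text
t: 3.45
eef_pos: [0.5298, 0.2447, 0.1058]
ee_rot: [0.514, 1.57, -1.831]
force: [-1.1, 0.1, 0.6]
width: 0.0875
-134.3517346480066 [0.53026948 0.24497587 0.10660448]
```

View pics/w2.png

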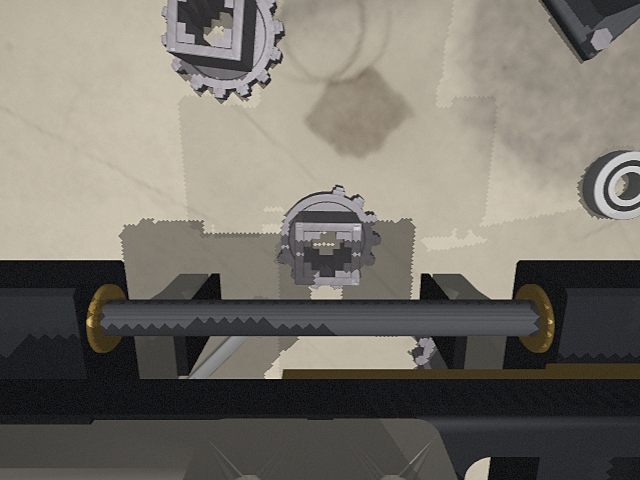

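The gear is squared up with the jaws. Its boss spans (295..360, 222..285). I'll check the centre, then descend.

```bash
python3 -c "
from h import *
f=grab('wrist')
c,a=sq(f,[(295,222),(360,222),(360,285),(296,285)])
s,M=tool();d=c-s['eef_pos'][:2];print(d, 'along jaw',d@M[:2,2],'a-jaw',a-jaw())"
python3 -m handwheel '{"gripper":[1,1,1,1,1,1,-1,-1,-1,-1,-1,-1,-1],"travel":[[0,0,-0.04],[0,0,-0.08],[0,0,-0.12],[0,0,-0.144],[0,0,-0.144],[0,0,-0.144],[0,0,-0.144],[0,0,-0.144],[0,0,-0.144],[0,0,-0.144],[0,0,-0.144],[0,0,-0.144],[0,0,-0.144]],"spin":[0,0,0,0,0,0,0,0,0,0,0,0,0]}' 40
```

```text
centre [0.5309 0.2401] sides [34.9 36.1 35.9 36.1] ang mod90 -43.9 each [45.7 47.2 45.7 45.7]
[ 0.00046671 -0.0048744 ] along jaw 0.0031584699302885134 a-jaw 90.44732621274008
t: 4.85
eef_pos: [0.5294, 0.2435, 0.0335]
ee_rot: [-0.053, 1.57, -2.4]
force: [-2.2, -3.2, 2.1]
width: 0.0374
```

```bash
python3 -m handwheel '{"gripper":[-1,-1,-1,-1,-1,-1,-1],"travel":[[0,0,0],[0,0,0.05],[0,0,0.12],[0,0,0.2],[0,0,0.28],[0,0,0.38],[0,0,0.38]],"spin":[0,0,0,0,0,0,0]}'
python3 -c "
from h import *
f=grab('wrist','w3');print(tool()[0])"
```

```text
t: 5.55
eef_pos: [0.5329, 0.2458, 0.231]
ee_rot: [2.926, 1.559, 0.581]
force: [-0.2, 1.2, -2.3]
width: 0.0358
{'t': 5.6, 'q': array([ 7.66596082e-01,  2.20512571e-01, -2.24546988e-01,  5.35807739e-04,
       -1.11827220e+00,  2.88900154e-02]), 'qd': array([-0.00078931,  0.0490808 , -0.08017756, -0.03179192,  0.02752901,
       -0.00037062]), 'joint_efforts': array([-6.19635684e-02, -5.00859654e+01,  3.12548912e+01,  7.80266404e+00,
       -3.84595077e-01,  5.37729757e-04]), 'eef_pos': array([0.5313023 , 0.24516263, 0.22730914]), 'ee_rot': array([3.04800431, 1.56331616, 0.70213023]), 'force': array([-0.58384488, -0.13374474, -3.70840534]), 'moment': array([ 0.04002158,  0.06319117, -0.01064939]), 'width': 0.03552804915911366}
```

View pics/w3.png

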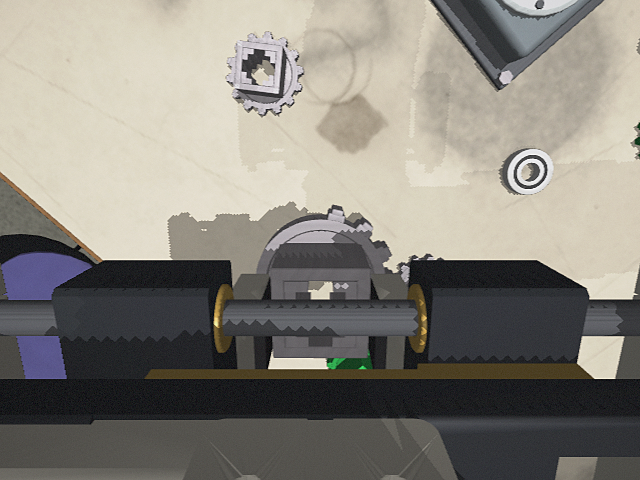

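The gear is held centred in the jaws at (320,310). Next, carry it to the bowl.

```bash
python3 -m handwheel '{"gripper":[-1,-1,-1,-1,-1,-1,-1,-1,-1,-1,-1,-1,-1,-1],"travel":[[-0.015,-0.08,0],[-0.03,-0.17,0],[-0.05,-0.26,0],[-0.065,-0.35,0],[-0.08,-0.44,0],[-0.1,-0.53,0],[-0.115,-0.62,0],[-0.13,-0.71,0],[-0.145,-0.8,0],[-0.16,-0.89,0],[-0.172,-0.98,0],[-0.172,-1,0],[-0.172,-1,0],[-0.172,-1,0]],"spin":[0,0,0,0,0,0,0,0,0,0,0,0,0,0]}'
python3 -c "
from h import *
f=grab('wrist','w4');grab('top','t4');print(tool()[0]['eef_pos'],jaw(),ray(f,(0,0),0))
print(spotter.spot_in('top','bowl'),spotter.spot_in('wrist','bowl'))"
```

```text
t: 7.0
eef_pos: [0.4433, -0.2557, 0.2225]
ee_rot: [-1.263, 1.569, 2.673]
force: [-0.6, 0.4, -2.0]
width: 0.0355
[ 0.44379019 -0.25509389  0.22308648] -134.3698208249449 [ 0.75808633 -0.18737877  0.        ]
[{'rect': [438.0, 245.6, 503.8, 306.5], 'conf': 0.73}] [{'rect': [162.5, 16.7, 523.2, 371.8], 'conf': 0.67}]
```

View pics/w4.png

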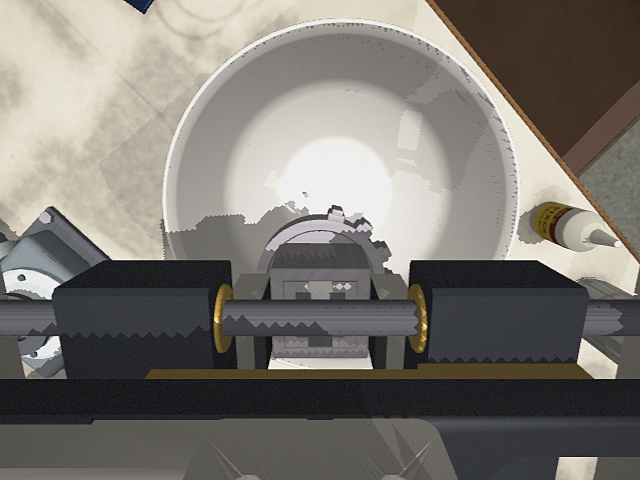

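View pics/t4.png

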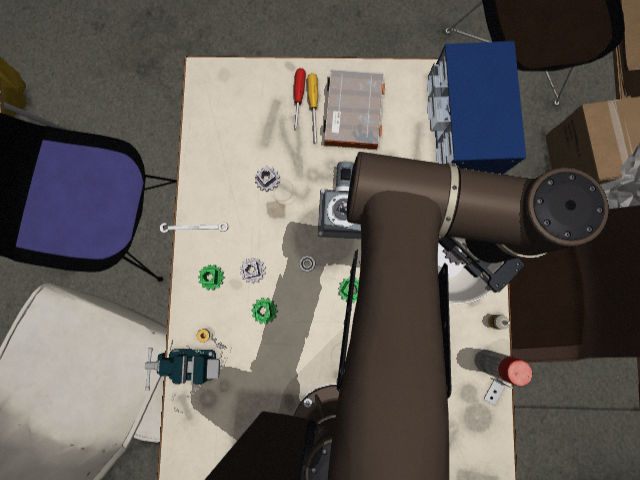

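```bash
python3 -c "
from h import *
from scipy.optimize import least_squares
f=grab('wrist')
P=np.array([ray(f,p,.115)[:2] for p in [(341,18),(163,200),(520,200),(225,75),(470,80)]])
r=least_squares(lambda v:np.hypot(*(P-v[:2]).T)-v[2],[.44,-.27,.117]);print(r.x,r.fun)"
```

```text
[ 0.44473854 -0.27400524  0.11611395] [ 0.00308847  0.0008029   0.00029325 -0.00258501 -0.0015996 ]
```

```bash
python3 -m handwheel '{"gripper":[-1,-1,-1,-1,-1,0.3,0.3,0.3,0.3,0.3,0.3],"travel":[[0,-0.04,-0.07],[0,-0.04,-0.16],[0,-0.04,-0.26],[0,-0.04,-0.266],[0,-0.04,-0.266],[0,-0.04,-0.266],[0,-0.04,-0.266],[0,-0.04,-0.266],[0,-0.04,-0.2],[0,-0.04,0],[0,-0.04,0.1]],"spin":[0,0,0,0,0,0,0,0,0,0,0]}'
python3 -m handwheel '{"gripper":[0.3,0.3],"travel":[[0,0,0],[0,0,0]],"spin":[0,0]}'
python3 -c "
from h import *
f=grab('wrist','w5');print(tool()[0]['eef_pos'],jaw())
print(spotter.tip_of('wrist','gear_chipped'))"
```

```text
t: 8.35
eef_pos: [0.4434, -0.2761, 0.2262]
ee_rot: [1.714, 1.57, -0.632]
force: [0.9, -0.3, -0.4]
width: 0.0569
t: 8.55
eef_pos: [0.4446, -0.2762, 0.2262]
ee_rot: [2.174, 1.565, -0.172]
force: [0.3, -0.1, -1.0]
width: 0.057
[ 0.44370912 -0.27596262  0.22456716] -134.43864318454433
[{'at': [315.6, 202.8], 'conf': 0.74}]
```

View pics/w5.png

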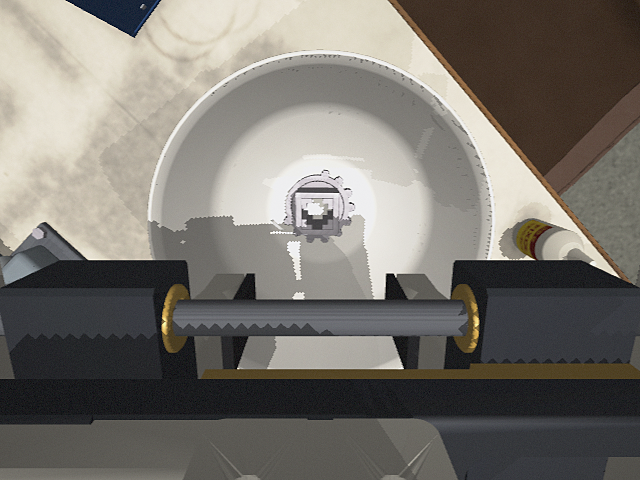

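The chipped gear lies flat in the bowl centre at (318,208), and the jaws are clear of it. Now I'll look at the shaft from above.

```bash
python3 -m handwheel '{"gripper":[1,1,1,1,1,1,1,1,1,1],"travel":[[0.02,0.08,0.04],[0.04,0.16,0.04],[0.06,0.24,0.04],[0.08,0.32,0.04],[0.1,0.4,0.04],[0.12,0.48,0.04],[0.14,0.56,0.04],[0.164,0.6,0.04],[0.164,0.6,0.04],[0.164,0.6,0.04]],"spin":[0,0,0,0,0,0,0,0,0,0]}'
python3 -c "
from h import *
f=grab('wrist','w6');print(tool()[0]['eef_pos'],jaw(),f['eye'],f['attitude'])
r=spotter.tip_of('wrist','shaft_tip');print(r)
print(ray(f,r[0]['at'],.116))"
```

```text
t: 9.65
eef_pos: [0.5255, 0.0239, 0.2424]
ee_rot: [-0.392, 1.568, -2.737]
force: [0.4, -1.2, -0.6]
width: 0.0875
[0.52535178 0.02336681 0.24261527] -134.42920897724755 [ 0.57368471 -0.02097034  0.38086039] [ 2.88824365e+00 -2.61934552e-03 -2.34420909e+00]
[{'at': [316.6, 164.8], 'conf': 0.79}]
[ 0.56181152 -0.00717031  0.116     ]
```

View pics/w6.png

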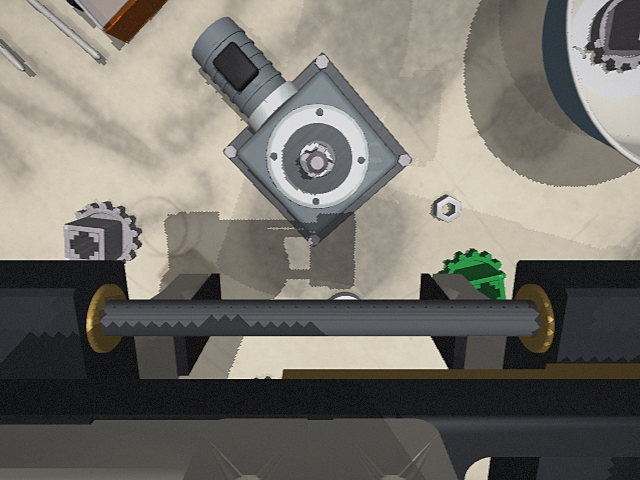

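```bash
python3 crop.py w6 316 160 25 w6c
```

```text
origin 291 135 scale 12
```

View pics/w6c.png

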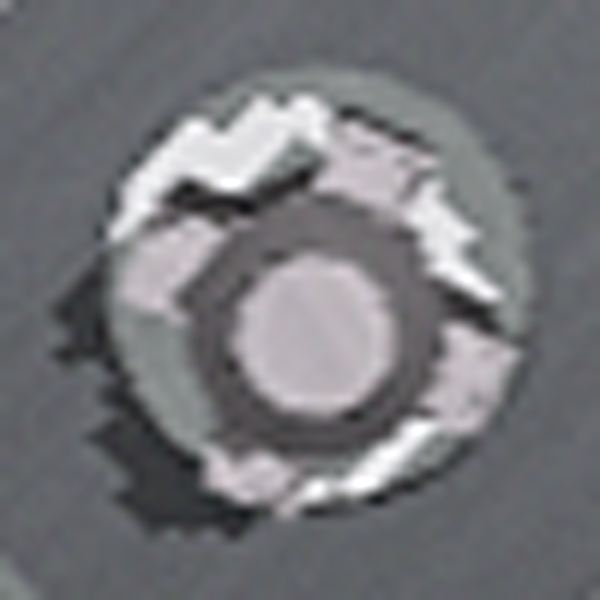

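The shaft tip disc is at (317.3,162.9). The four bright keys are at crop (375,165), (475,375), (255,475) and (165,260). Next I'll compute the shaft angle and position and compare with the other cameras.

```bash
python3 crop.py top0 346 207 25 t0s; python3 crop.py scene0 371 225 25 s0s;python3 -c "
from h import *
f=grab('wrist'); o=np.array([291,135])
K=[np.array(p)/12+o for p in [(375,165),(475,375),(255,475),(165,260)]]
P=np.array([ray(f,p,.104)[:2] for p in K]); print('keys centre',P.mean(0),(np.hypot(*(P-P.mean(0)).T)*1000).round(1))
for i in (0,1):
  d=P[i]-P[i+2]; print('axis',np.degrees(np.arctan2(d[1],d[0])))
print('tip',ray(f,np.array([316,335])/12+o,.116))
# plate corners seen
for p in [(322,62),(405,160),(314,240),(232,152)]: print(ray(f,p,.012))
w=cv2.imread('pics/w3.png'); 
"
```

```text
origin 321 182 scale 12
origin 346 200 scale 12
keys centre [ 0.56232188 -0.00937268] [9.6 9.9 9.9 9.6]
axis -65.98140518972897
axis -154.45638748606018
tip [ 0.56223873 -0.00924897  0.116     ]
[ 0.61807546 -0.06923792  0.012     ]
[ 0.50173987 -0.06548203  0.012     ]
[0.50624393 0.05115668 0.012     ]
[0.62133277 0.0460295  0.012     ]
```

View pics/t0s.png

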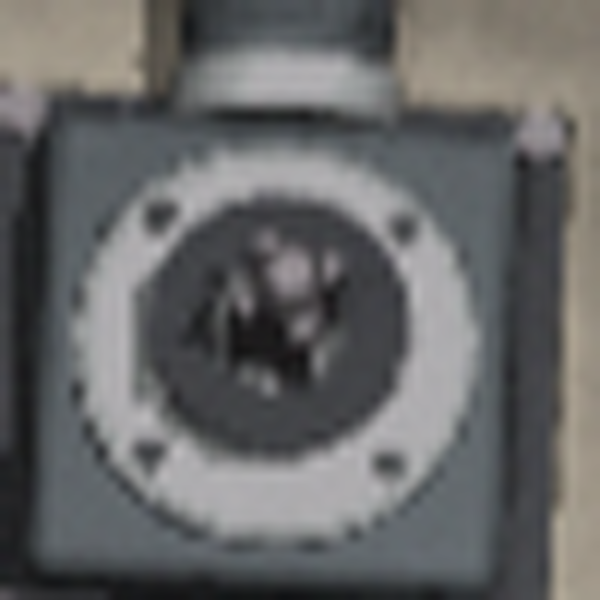

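View pics/s0s.png

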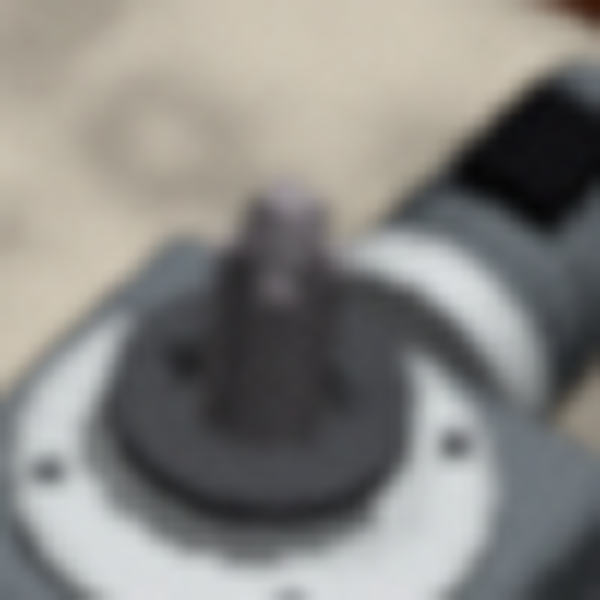

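```bash
python3 -m handwheel '{"gripper":[1,1,1,1,1,1,1],"travel":[[0.035,0.08,0],[0.07,0.16,0],[0.105,0.24,0],[0.14,0.32,0],[0.17,0.4,0],[0.18,0.428,0],[0.18,0.428,0]],"spin":[0,0,0,0,0,0,0]}'
python3 -c "
from h import *
f=grab('wrist','w7');print(tool()[0]['eef_pos'],jaw())
g=grab('top');s=grab('scene')
print('tip top',ray(g,(345.3,204.5),.116),'scene',ray(s,(369.75,215.8),.116))
r=spotter.tip_of('wrist','gear_a');print(r)"
```

```text
t: 10.5
eef_pos: [0.6162, 0.2387, 0.2425]
ee_rot: [-0.193, 1.57, -2.539]
force: [0.2, -0.9, -0.6]
width: 0.0879
[0.61568432 0.23745284 0.2428313 ] -134.4264694734971
tip top [ 0.56117365 -0.01182638  0.116     ] scene [ 0.56435876 -0.01007085  0.116     ]
[{'at': [321.6, 148.6], 'conf': 0.74}]
```

View pics/w7.png

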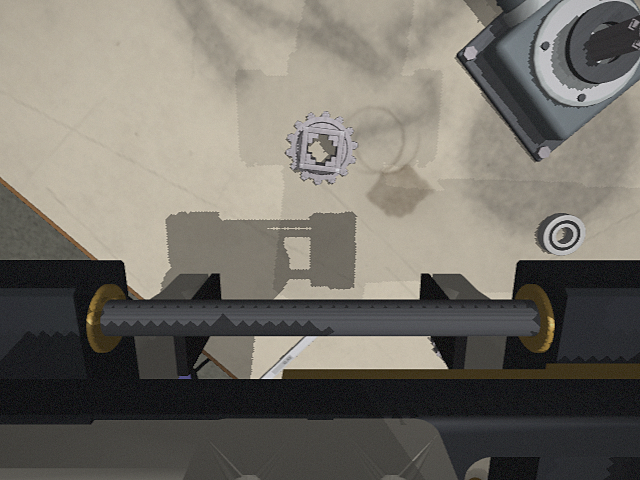

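The three cameras agree on the shaft at about (0.5626,-0.0104). Gear A is at (321,148) with all its teeth. Next its boss corners.

```bash
python3 crop.py w7 321 148 40 w7c
```

```text
origin 281 108 scale 7
```

View pics/w7c.png

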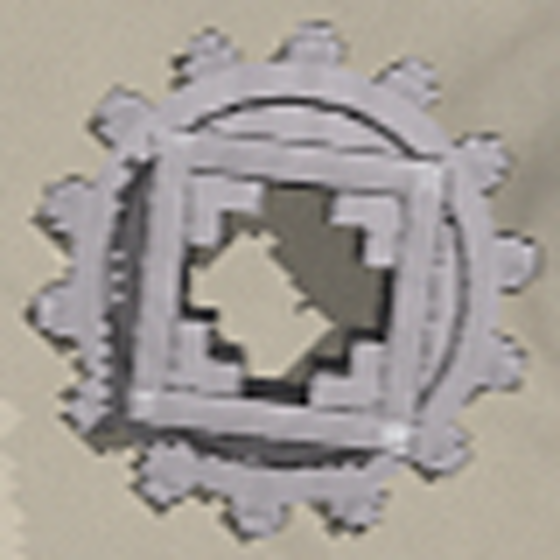

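All 14 teeth are there, so this gear is sound. Corners are (158,135), (440,165), (405,440) and (135,408).

```bash
python3 -c "
from h import *
f=grab('wrist'); o=np.array([281,108])
c,a=sq(f,[np.array(p)/7+o for p in [(158,135),(440,165),(405,440),(135,408)]])
s,M=tool();d=c-s['eef_pos'][:2];print('shift share',d/.5,'turn',[a+90*k-jaw() for k in (-2,-1,0)],'z',s['eef_pos'][2])"
```

```text
centre [0.6553 0.1969] sides [34.5 33.3 33.9 32.8] ang mod90 39.4 each [39.7 38.9 38.9 40. ]
shift share [ 0.07946507 -0.07908016] turn [np.float64(-6.123589205657225), np.float64(83.87641079434277), np.float64(173.87641079434277)] z 0.24404804096760283
```

```bash
python3 -m handwheel '{"gripper":[1,1,1,1,1,1,1],"travel":[[0.04,-0.04,0],[0.08,-0.08,-0.05],[0.08,-0.08,-0.12],[0.08,-0.08,-0.2],[0.08,-0.08,-0.276],[0.08,-0.08,-0.276],[0.08,-0.08,-0.276]],"spin":[-0.136,-0.136,-0.136,-0.136,-0.136,-0.136,-0.136]}'
python3 -c "
from h import *
f=grab('wrist','w8');s=tool()[0]['eef_pos'];print(s,jaw())
print(proj(f,[*s[:2],.044]))"; python3 crop.py w8 325 250 50 w8c
```

```text
t: 11.45
eef_pos: [0.6561, 0.1971, 0.1065]
ee_rot: [0.848, 1.57, -1.606]
force: [-0.0, -0.6, 1.4]
width: 0.0877
[0.65693338 0.19782491 0.10793156] -140.54240120063233
[319.70218352 260.67682725]
origin 275 200 scale 6
```

View pics/w8c.png

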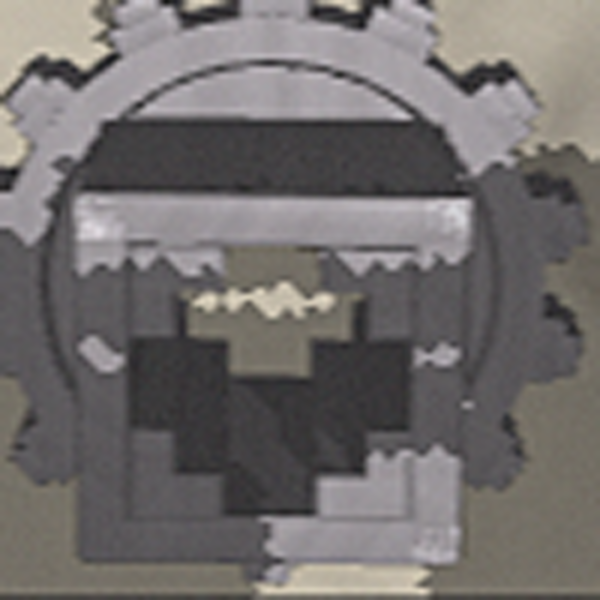

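The boss centre (320.3,262) matches the predicted TCP projection (319.7,260.7), so I can grip.

```bash
python3 -m handwheel '{"gripper":[1,1,1,1,1,1,-1,-1,-1,-1,-1,-1,-1,-1],"travel":[[0,0,-0.04],[0,0,-0.08],[0,0,-0.12],[0,0,-0.145],[0,0,-0.145],[0,0,-0.145],[0,0,-0.145],[0,0,-0.145],[0,0,-0.145],[0,0,-0.145],[0,0,-0.145],[0,0,-0.145],[0,0,-0.145],[0,0,-0.145]],"spin":[0,0,0,0,0,0,0,0,0,0,0,0,0,0]}' 60
python3 -m handwheel '{"gripper":[-1,-1,-1,-1,-1,-1,-1],"travel":[[0,0,0],[0,0,0.05],[0,0,0.12],[0,0,0.2],[0,0,0.28],[0,0,0.34],[0,0,0.34]],"spin":[0,0,0,0,0,0,0]}'
python3 -c "
from h import *
f=grab('wrist','w9');s=tool()[0];p=s['eef_pos'];print(p,jaw(),s['force'],s['width'],s['q'])
print(proj(f,[*p[:2],p[2]-.033+.044]))"; python3 crop.py w9 320 290 75 w9c
```

```text
t: 12.9
eef_pos: [0.6558, 0.1979, 0.033]
ee_rot: [-0.045, 1.571, -2.498]
force: [-0.3, 0.1, -0.9]
width: 0.0355
t: 13.6
eef_pos: [0.6579, 0.1988, 0.2086]
ee_rot: [2.882, 1.563, 0.429]
force: [0.9, -0.2, -1.3]
width: 0.0354
[0.65658567 0.19840086 0.20550617] -140.5454326478846 [-0.19599072  0.79116641 -2.71460576] 0.03551130305936425 [ 5.76893210e-01  3.98626875e-01 -2.05775877e-02  7.56157925e-05
 -1.14724761e+00  1.11686776e-01]
[325.97772669 320.67099206]
origin 245 215 scale 4
```

View pics/w9c.png

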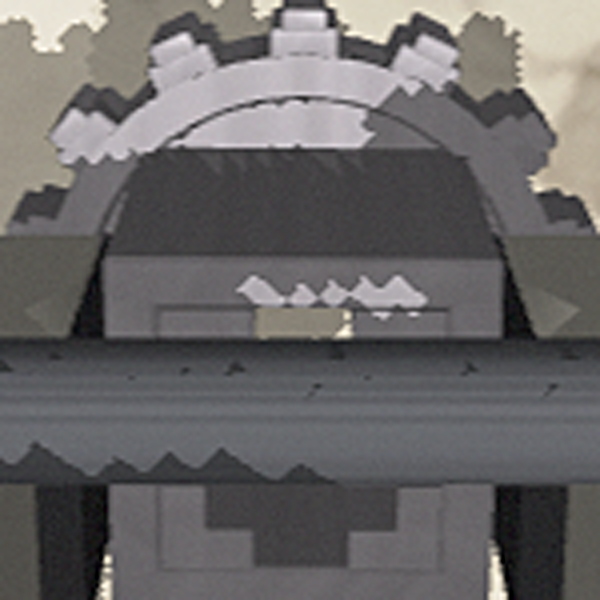

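The gear is held square and centred. Moving above the shaft.

```bash
python3 -m handwheel '{"gripper":[-1,-1,-1,-1,-1,-1,-1,-1,-1,-1],"travel":[[-0.035,-0.07,0],[-0.07,-0.14,0],[-0.1,-0.21,0],[-0.13,-0.28,0],[-0.16,-0.35,0],[-0.187,-0.417,0],[-0.187,-0.417,0],[-0.187,-0.417,0],[-0.187,-0.417,0],[-0.187,-0.417,0]],"spin":[-0.1,-0.2,-0.326,-0.326,-0.326,-0.326,-0.326,-0.326,-0.326,-0.326]}'
python3 -c "
from h import *
f=grab('wrist','w10');g=grab('scene','s10');s=tool()[0];p=s['eef_pos'];print(p,jaw(),s['force'],s['width'])
print('gear top centre pred',proj(g,[*p[:2],p[2]+.011]),'under',proj(g,[*p[:2],p[2]-.033]),'tip',proj(g,[.5626,-.0104,.116]))"; python3 crop.py s10 375 200 50 s10c
```

```text
t: 14.65
eef_pos: [0.5624, -0.0099, 0.2024]
ee_rot: [-0.271, 1.57, -2.979]
force: [-0.4, 1.1, -2.2]
width: 0.0356
[ 0.56244869 -0.00986703  0.20260571] -155.1624410953883 [ 0.72999617  0.62895542 -1.56366106] 0.03550635842907965
gear top centre pred [374.37925358 179.37591658] under [371.93407251 196.70528069] tip [369.43255671 216.3363381 ]
origin 325 150 scale 6
```

View pics/s10c.png

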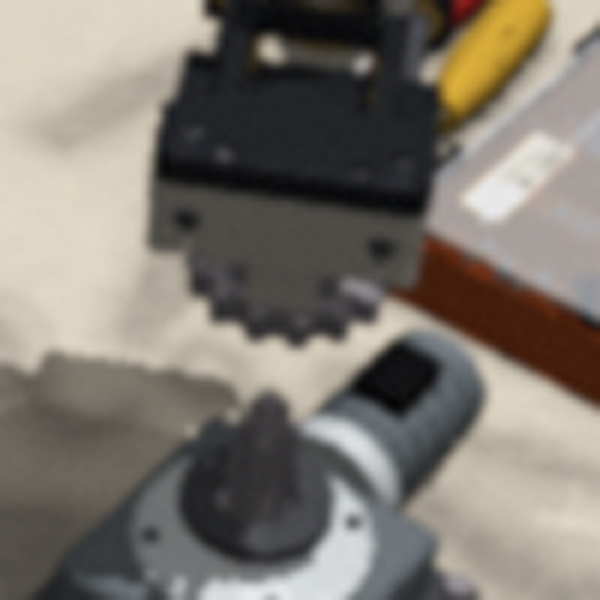

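View pics/w10.png

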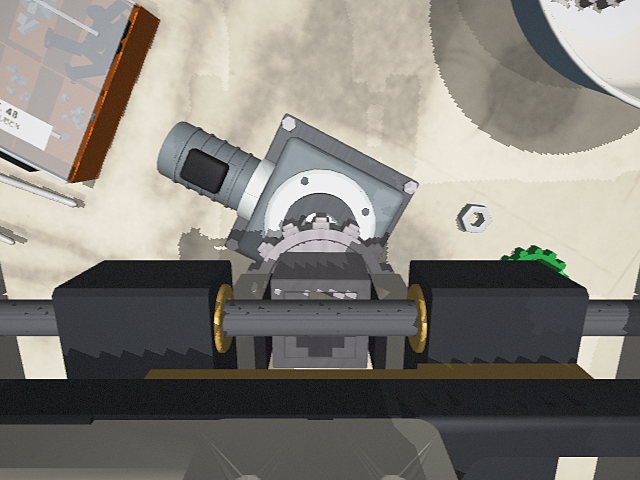

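In the scene view the disc is centred at about x=373.3 (predicted 372.6) and the shaft tip is at 369.7 (predicted 369.4). They agree. Lowering to just above the tip to check again.

```bash
python3 -m handwheel '{"gripper":[-1,-1,-1,-1,-1],"travel":[[0,0,-0.04],[0,0,-0.08],[0,0,-0.096],[0,0,-0.096],[0,0,-0.096]],"spin":[0,0,0,0,0]}'
python3 -c "
from h import *
g=grab('scene','s11');s=tool()[0];p=s['eef_pos'];print(p,jaw(),s['force'])
u=np.array([*p[:2],p[2]-.033]);
C=np.array([u+[.034*np.cos(a),.034*np.sin(a),h] for a in np.linspace(0,6.28,60) for h in (0,.012)])
P=np.array([proj(g,c) for c in C]);print('disc pred extents',P.min(0),P.max(0),'tip',proj(g,[.5626,-.0104,.116]))"; python3 crop.py s11 370 212 25 s11c
```

```text
t: 15.25
eef_pos: [0.5628, -0.0104, 0.1556]
ee_rot: [2.197, 1.57, -0.512]
force: [0.3, -0.4, -1.9]
width: 0.0358
[ 0.56300208 -0.01035276  0.15596375] -155.18735528367276 [-0.68881306 -0.36456546 -1.88376154]
disc pred extents [353.27577897 198.30558625] [387.26002832 225.50177613] tip [369.43255671 216.3363381 ]
origin 345 187 scale 12
```

View pics/s11c.png

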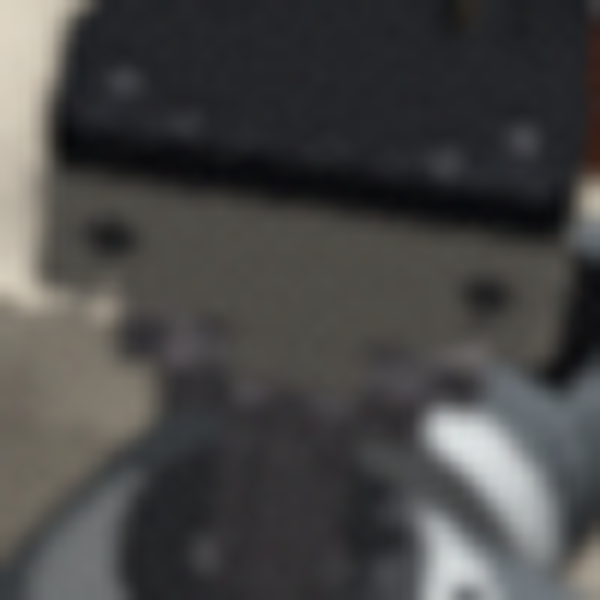

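The disc extents agree with the prediction, so I'll lower onto the nose and watch the force.

```bash
python3 -m handwheel '{"gripper":[-1,-1,-1,-1,-1],"travel":[[0,0,-0.01],[0,0,-0.02],[0,0,-0.03],[0,0,-0.036],[0,0,-0.036]],"spin":[0,0,0,0,0]}'
python3 -c "
from h import *
s=tool()[0];print(s['eef_pos'],jaw(),s['force'],s['moment'],s['width'])"
python3 -m handwheel '{"gripper":[-1,-1,-1,-1],"travel":[[0,0,-0.005],[0,0,-0.01],[0,0,-0.016],[0,0,-0.016]],"spin":[0,0,0,0]}'
python3 -c "
from h import *
s=tool()[0];print(s['eef_pos'],jaw(),s['force'],s['moment'],s['width'])"
```

```text
t: 15.8
eef_pos: [0.5619, -0.0107, 0.1364]
ee_rot: [-0.166, 1.57, -2.875]
force: [-0.4, 0.5, -1.7]
width: 0.0356
[ 0.56190717 -0.01070396  0.13641971] -155.21785085320198 [-0.40486634  0.47805492 -1.6912753 ] [0.07965782 0.00119404 0.0223887 ] 0.03559600923748607
t: 16.2
eef_pos: [0.562, -0.0107, 0.1286]
ee_rot: [-0.264, 1.57, -2.973]
force: [-0.5, 0.1, -1.6]
width: 0.0357
[ 0.56197785 -0.01067126  0.12856773] -155.22375555951527 [-0.46863746  0.07201812 -1.61705601] [ 0.06257872 -0.00537066  0.01000344] 0.03574385483306114
```

The underside is at 0.0956, below the key tops at 0.104, with no contact force. The keyways are over the keys. Continuing down.

```bash
python3 -m handwheel '{"gripper":[-1,-1,-1,-1,-1,-1,-1],"travel":[[0,0,-0.01],[0,0,-0.02],[0,0,-0.03],[0,0,-0.04],[0,0,-0.05],[0,0,-0.05],[0,0,-0.05]],"spin":[0,0,0,0,0,0,0]}'
python3 -c "
from h import *
s=tool()[0];print(s['eef_pos'],jaw(),s['force'],s['moment'],s['width'])"
python3 -m handwheel '{"gripper":[-1,-1,-1,-1,-1],"travel":[[0,0,-0.006],[0,0,-0.012],[0,0,-0.018],[0,0,-0.022],[0,0,-0.022]],"spin":[0,0,0,0,0]}'
python3 -c "
from h import *
s=tool()[0];print(s['eef_pos'],jaw(),s['force'],s['moment'],s['width'])"
```

```text
t: 16.9
eef_pos: [0.5623, -0.0106, 0.1039]
ee_rot: [0.028, 1.57, -2.681]
force: [0.6, -0.2, -2.1]
width: 0.0359
[ 0.56226042 -0.01061758  0.10391701] -155.21559963916658 [ 0.61275697 -0.22621335 -2.11531325] [ 0.11180564 -0.03451944  0.01663778] 0.03586811028582165
t: 17.4
eef_pos: [0.5628, -0.0105, 0.0935]
ee_rot: [2.758, 1.57, 0.049]
force: [-1.2, 0.6, 5.6]
width: 0.0354
[ 0.56277038 -0.01051019  0.09349118] -155.19750703651144 [-1.24193488  0.6419241   5.60824392] [ 0.33862245  0.67800882 -0.01975411] 0.035402652612889954
```

```bash
python3 -m handwheel '{"gripper":[-1,-1,-1],"travel":[[0,0,-0.004],[0,0,-0.006],[0,0,-0.006]],"spin":[0,0,0]}'
python3 -m handwheel '{"gripper":[-1,-1,-1],"travel":[[0,0,-0.002],[0,0,-0.003],[0,0,-0.003]],"spin":[0,0,0]}'
python3 -m handwheel '{"gripper":[-1,-1,-1],"travel":[[0,0,-0.002],[0,0,-0.003],[0,0,-0.003]],"spin":[0,0,0]}'
python3 -c "
from h import *
grab('scene','s12')
s=tool()[0];print(s['eef_pos'],jaw(),s['force'],s['moment'],s['width'])"; python3 crop.py s12 370 225 40 s12c
```

```text
t: 17.7
eef_pos: [0.5628, -0.0105, 0.0909]
ee_rot: [2.736, 1.57, 0.027]
force: [-2.0, 0.7, 8.4]
width: 0.0355
t: 18.0
eef_pos: [0.5628, -0.0105, 0.0908]
ee_rot: [2.632, 1.569, -0.076]
force: [-7.1, 2.3, 21.3]
width: 0.0356
t: 18.3
eef_pos: [0.5628, -0.0106, 0.0907]
ee_rot: [2.577, 1.568, -0.131]
force: [-12.5, 2.9, 34.1]
width: 0.0357
[ 0.56283367 -0.01058284  0.09070226] -155.13599811187478 [-12.67591008   2.67802315  34.37937877] [ 1.09621904  4.88013152 -0.01626705] 0.03565300415881565
origin 330 185 scale 7
```

View pics/s12c.png

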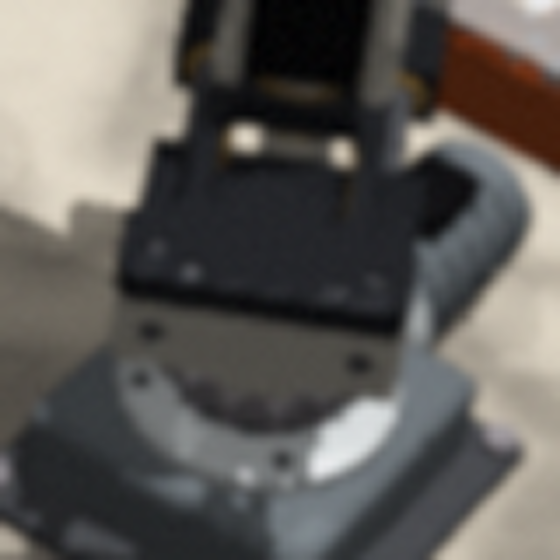

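The stop is hard at TCP 0.0907, so the underside is at about 0.058, and the push is 34 N. I'll ease off a little, settle and recheck.

```bash
python3 -m handwheel '{"gripper":[-1,-1,-1,-1,-1,-1],"travel":[[0,0,0.002],[0,0,0.003],[0,0,0.003],[0,0,0.003],[0,0,0.003],[0,0,0.003]],"spin":[0,0,0,0,0,0]}'
python3 -c "
from h import *
f=grab('scene','s13');g=grab('top','t13')
s=tool()[0];print(s['eef_pos'],s['force'],s['width'],abs(s['qd']).max())
print(spotter.tip_of('scene','gear_chipped'),spotter.tip_of('scene','gear_b'))"
```

```text
t: 18.95
eef_pos: [0.5628, -0.0106, 0.0909]
ee_rot: [2.657, 1.569, -0.051]
force: [-7.6, 1.6, 20.6]
width: 0.0353
[ 0.56283292 -0.01052989  0.09084625] [-6.65120791  1.45414759 21.33947159] 0.03554599757614991 0.0008870182944214957
[{'at': [455.2, 353.4], 'conf': 0.92}] [{'at': [322.9, 319.0], 'conf': 0.93}, {'at': [215.7, 284.6], 'conf': 0.77}, {'at': [197.1, 231.5], 'conf': 0.77}, {'at': [242.2, 244.5], 'conf': 0.67}, {'at': [367.6, 236.6], 'conf': 0.55}]
```

View pics/s13.png

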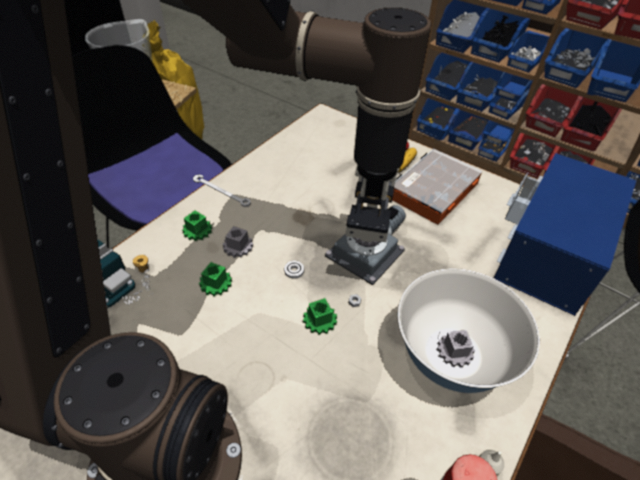

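The chipped gear is in the bowl at (456,347). The other sound gear at (237,240), the bearing, the nut and the spanner are where they were. The held gear is pressed home and still, so I'm handing in.

```bash
python3 -c "
from station import arm
print(arm.job_done())"
```

```text
the job is handed in; nothing more can be done
None
```

I put the chipped gear in the bowl and let go of it. I then fitted the sound gear that lay farthest from the robot on the shaft, pressed it fully home, and handed in at about 19 s, still holding it and pressing down.

**Chipped gear:** an enlarged crop showed its 4-tooth gap before I picked it up. In the last picture it lies near the middle of the bowl floor, clear of the gripper.

**Gear on the shaft:** it passed the key tops with no contact force. It met a hard stop with the TCP at 0.0907 m, which puts the underside at about 0.058 m. At the end the downward push was about 21 N with about 7 N sideways, and the joints were nearly still (under 0.001 rad/s). I had eased off from a peak of 34 N.

**Everything else:** the other sound gear, the bearing, the nut and the spanner look where they started in the last scene picture.

**What I could not check directly:**
- **Spring plate:** I judged its travel only from the stop height and the jump in force.
- **Gear seat:** the 0.058 m assumes the gear did not slip in the fingers.
- **Shaft position:** the three cameras differed by 2 to 3 mm, so I used roughly their average. The gear went down freely there.

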